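Push a supply carton home down its restocking lane

ROBOT

A 7-joint arm with a two-finger parallel gripper is mounted at the origin on the work surface. World frame = base frame: x ahead of the robot, y to its left, z up, the work surface at z = 0. Lengths are in m, angles in rad, forces in N, time in s.
With the tool pointing down it reaches from about 0.4 to 0.875 m from the base axis. Payload 6.5 kg.
Tool frame: the origin (TCP) lies midway between the tips of the shut fingers; the grasp point (between the pads) lies r.hold_point_z behind it (r.hold_point_z is the distance from the TCP to the grasp point, in m); z points along the fingers, y is the line along which they close (so a half turn about z gives the same grasp; the last joint's range is limited). The gripper opens to 88 mm and grips with 3 to 60 N. Pads are 18 mm wide; open, the fingers measure 123 mm over their backs; the gripper's body (75 mm by 187 mm) begins 45 mm behind the grasp point.
Start: joints at [-0.066, 0.536, -0.004, 1.538, 0.003, 1.067, -0.071], TCP at [0.65, 0, 0.239] pointing down, gripper open.
Joint ranges: [-2.7, 2.7], [-0.37, 2.16], [-1.27, 1.26], [0.24, 2.4], [-1.31, 4.45], [0.19, 1.91], [-2.76, 2.76]. Speed limits (rad/s): [2.39, 2.39, 3.14, 3.14, 3.14, 3.14, 3.14].

INTERFACE

Orientations are given as a rotation vector (axis times angle).
In Python, from rig import r, optics gives the robot as it stands.
- The arm moves only by the tool apply_moves, never from a script. Its argument "increments" is a list of rows, each an object of numbers: "tx", "ty", "tz": the shift along the tool's x, y, z each as a share of 25 cm, from -1 to 1; "roll": the turn about the tool's z as a share of 0.5 rad, from -1 to 1. In form: [{"tx": .., "ty": .., "tz": .., "roll": ..}, ...]. A call has 1 to 20 rows; each row is the pose to reach, as a shift and turn from the pose commanded when the call began, along the tool's axes at that moment; what a row does not reach only later rows make up. A row lasts 1/12 s, in which the tool goes at most 41.7 mm and 7.16 degrees, less where a joint would pass 70% of its speed; a pose out of reach is approached as far as the arm can. A call with a number of a shift or a turn outside -1 to 1 is refused whole. A call with a gripper value outside its range is refused whole. "claw" is the closure, from -1 (fully open) to 1 (shut), set as the call begins (left out, the last holds). The fingers move at their own pace and stop on an object; "newtons" is the grip in N (left out, the last holds). Time passes only in rows, so rows that repeat a pose let the fingers close. It gives the time, the measured TCP pose, the force, the opening and the grip force at its end, in the units of the state.
- r.get_obs(): the state, without advancing time (a new reading comes with each control period).
- optics.camera(name): name is "scene" or "side" or "wrist"; returns a dict with "pixels" (480x640x3 uint8, red, green, blue), "camera_matrix" (3x3 intrinsics, pixels), "distortion" ([k1, k2, p1, p2, k3] as OpenCV has them; the pictures are not rectified), "origin" and "rotation" of the camera in the world; the wrist camera has in their place "tool_from_camera" (4x4, takes a point from camera to tool coordinates, whose origin is the TCP and whose axes are the flange's). Camera axes: x right, y down, z forward; pixel columns grow to the right and rows downward; lengths in m; the calibration is good to about 2 mm. A picture is of the moment at which its call begins: read the wrist's pose just before it. There is no depth.
- r.job_done(): hands the job in; it is judged then, once.
The state is a dict: "time_s": time; "joints": joint angles; "qd": joint speeds; "effort": joint torques, N m; "eef_pos": TCP position; "eef_rot": TCP orientation; "ft_force": force on the tool from outside, world axes, zero at the start; "moment": the same for the moment, N m; "opening": finger opening in m; "grip_force": force on a finger pad.
Only numpy, scipy, OpenCV 4.12 (cv2) and the standard library are available. Lean on these libraries where they do the work, as an engineer would, in place of code of your own. Each camera call takes 0.05 s, during which the arm holds its last target. There are 200 camera calls.

TASK

Push the big white carton from the tray's apron down the wide lane between its two guide rails until it stands square and fully home against the end stop, then back away. Neither the carton nor the robot may touch the two rails of that lane on the way, and the carton is only pushed: keep it flat on the tray, never lift or tip it. Leave the small cartons in the next lane and everything else on the counter as they are.

Things in the scene. Friction and masses are not known exactly. Their poses are not given: they have to be found in the camera images.
- carton: the big plain white carton to push: 110 mm long (its x, roughly along the lane), 94 mm wide (its y), 60 mm tall, about 0.2 to 0.45 kg. It starts on the tray's open apron before the wide lane's mouth, up to 18 mm off the lane's axis and up to 12 degrees askew. Origin: centre of its underside.
- tray: fixed aluminium tray, a flat plate 6 mm thick on the counter. x: along the wide lane towards the end stop; y: across it towards the narrow lane (towards the robot). Origin: on the wide lane's axis, at counter height. Plate: x -215 to +205, y -62 to +148 mm; no rails at x below -48 mm (apron). Narrow lane: axis y = +102 mm, with a third rail at y = +145 mm.
- rail_outer: grey plastic guide rail of the wide lane, on the side away from the narrow lane: 6 mm thick, top 20 mm above the tray's floor (26 mm above the counter), along tray x from -48 to +197 mm, its middle at tray y = -60 mm. Origin: on the floor at tray x = 0, y = -60 mm. The wide lane measures 114 mm between the rails' inner faces.
- rail_middle: the same rail on the other side of the wide lane, between it and the narrow lane, middle at tray y = +60 mm. Origin: on the tray's floor at tray x = 0, y = +60 mm.
- lane_mouth (a point): point on the floor in the middle of the wide lane's mouth, where the rails begin (tray x = -48 mm); 6 mm above the counter; axes as the tray's.
- lane_end (a point): point on the floor in the middle of the end stop's face, at the closed end of the wide lane (tray x = +197 mm, axes as the tray's). The stop is a rigid upright plate 40 mm tall across both lanes; when the carton is home its centre is at tray x = +142 mm.
- stock_a: small white carton 70 x 45 x 45 mm already standing in the narrow lane near the end stop; leave alone. Origin: centre of its underside.
- stock_b: the same kind of small carton, behind the first in the narrow lane; leave alone. Origin: centre of its underside.
- vial: small amber vial, 24 mm across, 45 mm tall, on the tray's apron in front of the narrow lane; leave alone. Origin: centre of its underside.
- saline: clear bottle 64 mm across, 130 mm tall, on the counter to the left of the tray; leave alone. Origin: centre of its underside.
- pill_jar: white jar 48 mm across, 70 mm tall, on the counter beyond the tray; leave alone. Origin: centre of its underside.
- tape: roll of clear tape lying flat, 72 mm across, 25 mm tall, on the counter beyond the tray; leave alone. Origin: centre of its underside.
- cup: small white medicine cup, 60 mm across, 45 mm tall, on the counter to the right of the tray; leave alone. Origin: centre of its underside.
There are look-alikes about, which are no part of the job. Leave any green or red look-alike of the carton alone.

How it is judged:
On the way:
1. the carton has entered the lane flat: its centre is past the mouth, between the rails (x of carton in the frame of tray above -0.04 m and y of carton in the frame of tray between -0.011 and 0.011 m and z of carton in the frame of tray below 0.01 m), for 0.1 s.
At the end, for the whole second after the job is handed in: The carton stands at rest, flat on the lane's floor between the rails, within 4.5 mm of fully home against the end stop and within 0.08 rad of square to it (x of carton in the frame of tray above 0.1375 m and y of carton in the frame of tray between -0.011 and 0.011 m and z of carton in the frame of tray below 0.01 m and angle between the x axis of carton and the x axis of tray, either way round below 0.08 rad and angle between carton's own z axis and vertical below 0.05 rad and linear speed of carton below 0.01 m/s); the robot touches nothing.
It fails at once if the carton touches a guide rail of the wide lane (over 0.3 N) (contact force between carton and rail_outer above 0.3 N or contact force between carton and rail_middle above 0.3 N).
It fails at once if the robot touches a guide rail of the wide lane (over 0.5 N) (contact force between any of the fingers, the arm and rail_outer above 0.5 N or contact force between any of the fingers, the arm and rail_middle above 0.5 N).
It fails at once if the carton is lifted (underside centre more than 8 mm above the tray's floor) or tipped (over 0.15 rad) (height (world z) of carton above 0.014 m or angle between carton's own z axis and vertical above 0.15 rad).
It fails at once if a bystander is moved by more than 15 mm or knocked over (distance of any of stock_a, stock_b, vial, saline, pill_jar, tape, cup from where it was at the start of the episode above 0.015 m or angle between any of stock_a, stock_b, vial, saline, pill_jar, tape, cup's own z axis and vertical above 0.3 rad).
It also fails if it takes over 67 s, if anything falls off the work surface, if the arm or the gripper's body presses on something with over 40 N, if the wrist force passes 120 N, or if a joint passes its speed limit or range.

## Working session

There is one attempt and no reset: what is moved stays moved. The work goes in short steps, Python scripts to look and compute and a tool call to move; the robot and the scene stay as the last step left them, time stands still between calls to the robot, and variables do not carry over. Pictures are saved under pics/ and viewed, at most 10 in all, crops included, and the job is handed in when it is done.

Besides the shell and the picture viewer there is one more tool, called after "Request:" by a JSON object that holds its "op" and its "data". apply_moves: Moves the arm, as the interface text tells. Shift numbers are shares of 25 cm and turn numbers shares of 0.5 rad, none past 1 either way. Its arguments: {"type":"object","properties":{"increments":{"type":"array"},"claw":{"type":"number"},"newtons":{"type":"number"}},"required":["increments"]}

```bash
ls; mkdir -p pics
python3 - <<'E'
from rig import r, optics
import cv2
o=r.get_obs();print({k:o[k] for k in('time_s','eef_pos','eef_rot','opening','ft_force')}, r.hold_point_z)
for n in('scene','side'):
    c=optics.camera(n);cv2.imwrite(f'pics/{n}0.png',c['pixels'][:,:,::-1]);print(n,c['camera_matrix'],c['distortion'],c['origin'],c['rotation'])
c=optics.camera('wrist');cv2.imwrite('pics/wrist0.png',c['pixels'][:,:,::-1]);print(c['tool_from_camera'])
E
```

```text
pics
{'time_s': 0.0, 'eef_pos': array([ 6.49416485e-01, -2.00638604e-05,  2.37873899e-01]), 'eef_rot': array([-2.22056688e+00, -2.22079211e+00,  1.99207143e-03]), 'opening': 0.08796895464746886, 'ft_force': array([-0.09097214,  0.92812562, -0.51743555])} 0.0187
scene [[498.57879947   0.         323.92325083]
 [  0.         498.57879947 234.37558021]
 [  0.           0.           1.        ]] [0.03731171 0.         0.         0.         0.        ] [ 1.32799134 -0.43876867  0.834245  ] [-2.05596964 -1.18512679  0.49133657]
side [[523.68493022   0.         326.89883739]
 [  0.         523.68493022 235.87360975]
 [  0.           0.           1.        ]] [-0.08889838  0.          0.          0.          0.        ] [ 0.54188798 -0.7516506   0.90152055] [-2.40745493  0.10358625 -0.04429258]
[[ 2.88967579e-04 -9.60522539e-01 -2.78202030e-01  7.17654581e-02]
 [ 9.99999724e-01  8.72526844e-05  7.37447278e-04  1.59444555e-04]
 [-6.84060858e-04 -2.78202166e-01  9.60522299e-01 -1.45106378e-01]
 [ 0.00000000e+00  0.00000000e+00  0.00000000e+00  1.00000000e+00]]
```

View pics/scene0.png

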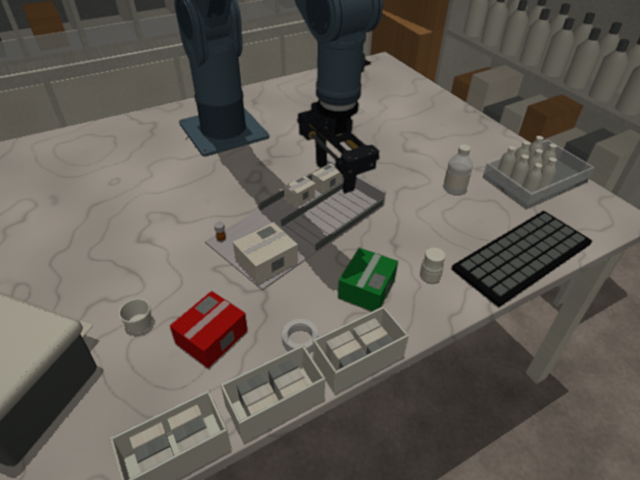

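View pics/side0.png

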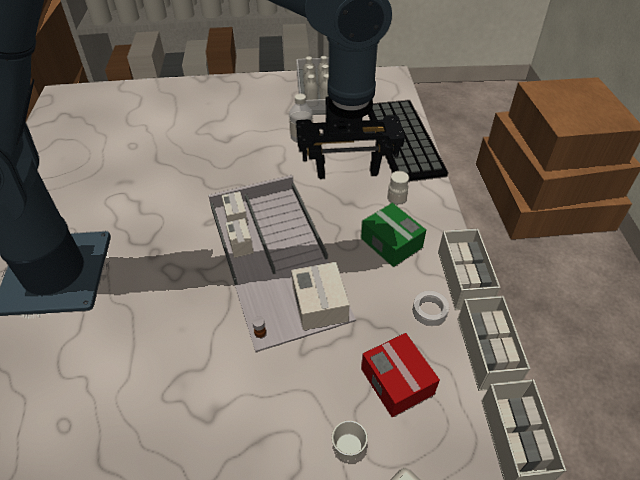

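The scene view shows the carton at (265,250), the rails above right of it, the vial at (220,232), and the small cartons at (300,188) and (327,178). In the side view the carton is at (320,295), the end stop runs from (212,197) to (292,180), and the vial is at (259,328). Next, enlarged crops.

Run:
```python
import cv2
a=cv2.imread('pics/side0.png')[170:360,200:360];cv2.imwrite('pics/sidec.png',cv2.resize(a,(0,0),fx=3.15,fy=3.15,interpolation=2))
a=cv2.imread('pics/scene0.png')[155:295,200:395];cv2.imwrite('pics/scenec.png',cv2.resize(a,(0,0),fx=4,fy=4,interpolation=2))
```

```text
(no output)
```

View pics/sidec.png

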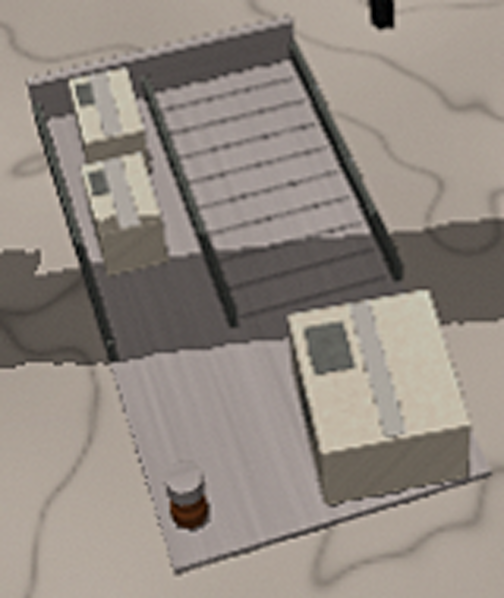

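View pics/scenec.png

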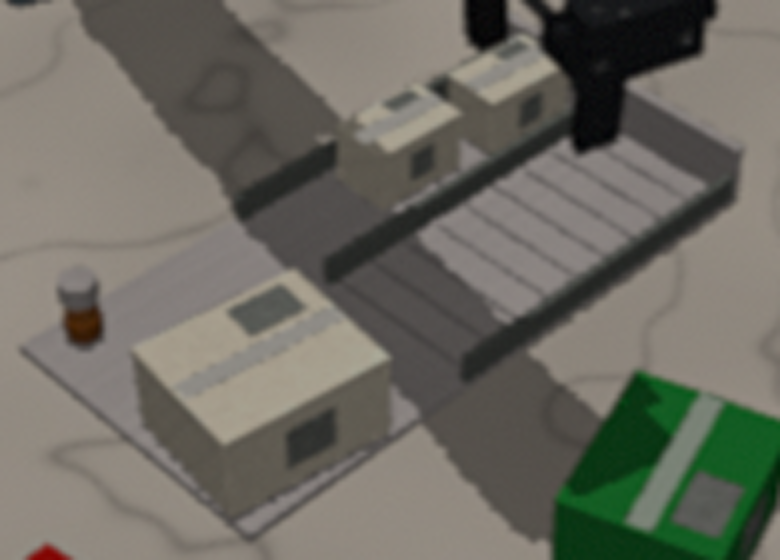

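Side crop: carton top corners at (290,315), (430,292), (468,427) and (321,455); rail ends at about (235,325) and (400,278). Scene crop: carton top corners at (295,268), (388,358), (225,442) and (135,352); rail ends at (328,283) and (465,382). I'll fit the poses from both views and triangulate the heights.

```bash
cat > h.py <<'E'
import numpy as np, cv2
from scipy.optimize import least_squares
from scipy.spatial.transform import Rotation as R
D=lambda k:np.array([k,0,0,0,0.])
def K(f,a,b): return np.array([[f,0,a],[0,f,b],[0,0,1.]])
SC=(K(498.57879947,323.92325083,234.37558021),D(.03731171),np.array([1.32799134,-.43876867,.834245]),[-2.05596964,-1.18512679,.49133657])
SI=(K(523.68493022,326.89883739,235.87360975),D(-.08889838),np.array([.54188798,-.7516506,.90152055]),[-2.40745493,.10358625,-.04429258])
def proj(c,P):
    Rw=R.from_rotvec(c[3]).as_matrix().T
    return cv2.projectPoints(np.atleast_2d(P).astype(float),cv2.Rodrigues(Rw)[0],-Rw@c[2],c[0],c[1])[0][:,0]
def tri(uvs):
    return least_squares(lambda p:np.concatenate([(proj(c,p)[0]-u) for c,u in uvs]),[.55,0,0.03]).x
def pose(P,x,y,yaw):
    P=np.asarray(P,float);c,s=np.cos(yaw),np.sin(yaw)
    return np.c_[x+c*P[:,0]-s*P[:,1],y+s*P[:,0]+c*P[:,1],P[:,2]]
E
python3 - <<'E'
from h import *
si=lambda p:(np.array(p)+.5)/3.15-.5+[200,170]
sc=lambda p:(np.array(p)+.5)/4-.5+[200,155]
tr={(-215,148,6):((177,569),(22,348)),(-215,-62,6):((490,472),(250,535)),(-48,60,6):((235,325),(328,283)),(-48,-60,6):((400,278),(465,382)),(201,-62,46):((290,18),(742,150)),(201,148,46):((30,82),None)}
ca={(55,47,66):((290,315),(295,268)),(55,-47,66):((430,292),(388,358)),(-55,-47,66):((468,427),(225,442)),(-55,47,66):((321,455),(135,352)),(-55,-47,6):((468,476),(230,518)),(-55,47,6):((331,503),(145,425)),(55,-47,6):(None,(388,432))}
def fit(d):
    A=[(SI,np.array(k)/1e3,si(v[0])) for k,v in d.items() if v[0]]+[(SC,np.array(k)/1e3,sc(v[1])) for k,v in d.items() if v[1]]
    f=lambda q:np.concatenate([proj(c,pose([k],*q))[0]-u for c,k,u in A])
    s=least_squares(f,[.55,0,1.7],loss='soft_l1');print(np.round(f(s.x).reshape(-1,2),1).tolist())
    for k,v in d.items():
        if v[0] and v[1]: print(k,np.round(tri([(SI,si(v[0])),(SC,sc(v[1]))])*1e3,1), np.round(pose([np.array(k)/1e3],*s.x)*1e3,1)[0])
    return s.x
t=fit(tr);print('tray',t);c=fit(ca);print('carton',c)
d=c[:2]-t[:2];C,S=np.cos(t[2]),np.sin(t[2]);print('rel mm',1e3*(C*d[0]+S*d[1]),1e3*(-S*d[0]+C*d[1]),np.degrees(c[2]-t[2]))
E
```

```text
[[-0.6, -0.8], [0.7, -1.4], [0.2, 0.3], [-0.2, 0.5], [0.6, -1.0], [-1.0, -1.0], [-0.9, -0.2], [-0.1, 0.6], [-0.3, 0.8], [-0.2, 0.3], [-0.3, -0.4]]
(-215, 148, 6) [ 451.8 -231.6    3.6] [ 451.4 -232.2    6. ]
(-215, -62, 6) [ 652.  -177.3    4. ] [ 654.  -177.1    6. ]
(-48, 60, 6) [492.  -47.4   7.1] [492.4 -48.    6. ]
(-48, -60, 6) [608.6 -16.2   7.3] [608.2 -16.5   6. ]
(201, -62, 46) [543.  226.5  41.8] [544.8 224.3  46. ]
tray [0.53774784 0.01405338 1.83631028]
[[-0.6, -1.0], [-0.1, -1.8], [1.4, -1.5], [0.2, -1.2], [0.3, -0.0], [-2.0, 0.4], [-0.5, 0.2], [0.4, 0.1], [-1.0, 1.2], [-1.7, -0.8], [-0.2, 1.0], [-1.5, -0.2], [0.8, 0.4]]
(55, 47, 66) [530.6 -86.7  65. ] [529.9 -86.5  66. ]
(55, -47, 66) [622.6 -75.   64.7] [623.  -73.2  66. ]
(-55, -47, 66) [ 635.2 -180.3   62.5] [ 638.4 -182.1   66. ]
(-55, 47, 66) [ 544.6 -192.5   59.7] [ 545.4 -195.4   66. ]
(-55, -47, 6) [ 637.5 -181.8    6.9] [ 638.4 -182.1    6. ]
(-55, 47, 6) [ 549.1 -194.     6.5] [ 545.4 -195.4    6. ]
carton [ 0.58417054 -0.13431009  1.71207789]
rel mm -155.3460419630498 -5.864591172079818 -7.1179915540539715
```

Heights and sizes check out. The carton sits at tray (-155, -6) mm, yawed -7.1°. I'll push with the part-open fingers squared to the lane and their tips above rail height. First I check that the red look-alike is clear of the fingers, and move above the approach point.

Run:
```python
from h import *
for uv in [(362,368),(409,335),(438,381),(396,415)]:
    z=.06
    s=least_squares(lambda p:proj(SI,[[p[0],p[1],z]])[0]-uv,[.65,-.3]).x;print('red',s)
for uv in [(363,375),(396,415)]:
    s=least_squares(lambda p:proj(SI,[[p[0],p[1],0]])[0]-uv,[.65,-.3]).x;print(s)
```

```text
red [ 0.64512705 -0.31673618]
red [ 0.74092283 -0.25743627]
red [ 0.7742823  -0.35402452]
red [ 0.69049986 -0.40832472]
[ 0.65247782 -0.30036382]
[ 0.70109582 -0.38384576]
```

Request:
{"op": "apply_moves", "data": {"increments": [{"tx": -0.1,"ty": -0.02,"roll": -0.1},{"tx": -0.2,"ty": -0.03,"roll": -0.2},{"tx": -0.3,"ty": -0.05,"roll": -0.3},{"tx": -0.4,"ty": -0.06,"roll": -0.4},{"tx": -0.5,"ty": -0.08,"roll": -0.5},{"tx": -0.6,"ty": -0.09,"roll": -0.53},{"tx": -0.7,"ty": -0.11,"roll": -0.53},{"tx": -0.8,"ty": -0.12,"roll": -0.53},{"tx": -0.9,"ty": -0.14,"roll": -0.53},{"tx": -0.96,"ty": -0.146,"roll": -0.53},{"tx": -0.96,"ty": -0.146,"roll": -0.53},{"tx": -0.96,"ty": -0.146,"roll": -0.53}], "claw": -0.14}}

```text
invalid input at $.increments[0]: expected keys tx, ty, tz, roll
```

Request:
{"op": "apply_moves", "data": {"increments": [{"tx": -0.1,"ty": -0.02,"tz": 0,"roll": -0.1},{"tx": -0.2,"ty": -0.03,"tz": 0,"roll": -0.2},{"tx": -0.3,"ty": -0.05,"tz": 0,"roll": -0.3},{"tx": -0.4,"ty": -0.06,"tz": 0,"roll": -0.4},{"tx": -0.5,"ty": -0.08,"tz": 0,"roll": -0.5},{"tx": -0.6,"ty": -0.09,"tz": 0,"roll": -0.53},{"tx": -0.7,"ty": -0.11,"tz": 0,"roll": -0.53},{"tx": -0.8,"ty": -0.12,"tz": 0,"roll": -0.53},{"tx": -0.9,"ty": -0.14,"tz": 0,"roll": -0.53},{"tx": -0.96,"ty": -0.146,"tz": 0,"roll": -0.53},{"tx": -0.96,"ty": -0.146,"tz": 0,"roll": -0.53},{"tx": -0.96,"ty": -0.146,"tz": 0,"roll": -0.53}], "claw": -0.14}}

```text
time_s: 1.15
eef_pos: [0.6135, -0.2399, 0.2384]
eef_rot: [-1.909, -2.494, -0.001]
ft_force: [0.4, 0.5, 0.2]
opening: 0.0504
grip_force: 0.0
```

Request:
{"op": "apply_moves", "data": {"increments": [{"tx": 0,"ty": 0,"tz": 0.08,"roll": 0},{"tx": 0,"ty": 0,"tz": 0.18,"roll": 0},{"tx": 0,"ty": 0,"tz": 0.28,"roll": 0},{"tx": 0,"ty": 0,"tz": 0.38,"roll": 0},{"tx": 0,"ty": 0,"tz": 0.48,"roll": 0},{"tx": 0,"ty": 0,"tz": 0.58,"roll": 0},{"tx": 0,"ty": 0,"tz": 0.66,"roll": 0},{"tx": 0,"ty": 0,"tz": 0.73,"roll": 0},{"tx": 0,"ty": 0,"tz": 0.78,"roll": 0},{"tx": 0,"ty": 0,"tz": 0.8,"roll": 0},{"tx": 0,"ty": 0,"tz": 0.8,"roll": 0},{"tx": 0,"ty": 0,"tz": 0.8,"roll": 0}]}}

```text
time_s: 2.15
eef_pos: [0.6142, -0.2393, 0.0394]
eef_rot: [1.907, 2.496, 0.001]
ft_force: [-0.5, 0.1, 0.3]
opening: 0.0502
grip_force: 0.0
```

Run:
```python
from rig import r, optics
import cv2
o=r.get_obs();print({k:o[k] for k in('time_s','eef_pos','eef_rot','opening','ft_force')})
c=optics.camera('wrist');cv2.imwrite('pics/wrist1.png',c['pixels'][:,:,::-1]);print(c['camera_matrix'],c['distortion'])
```

```text
{'time_s': 2.15, 'eef_pos': array([ 0.61422247, -0.23934985,  0.0393641 ]), 'eef_rot': array([1.90708800e+00, 2.49573086e+00, 1.02221601e-03]), 'opening': 0.05017715375414272, 'ft_force': array([-0.49297912,  0.08777459,  0.33985543])}
[[397.83713791   0.         320.33516969]
 [  0.         397.83713791 241.54846054]
 [  0.           0.           1.        ]] [-0.07654323  0.          0.          0.          0.        ]
```

View pics/wrist1.png

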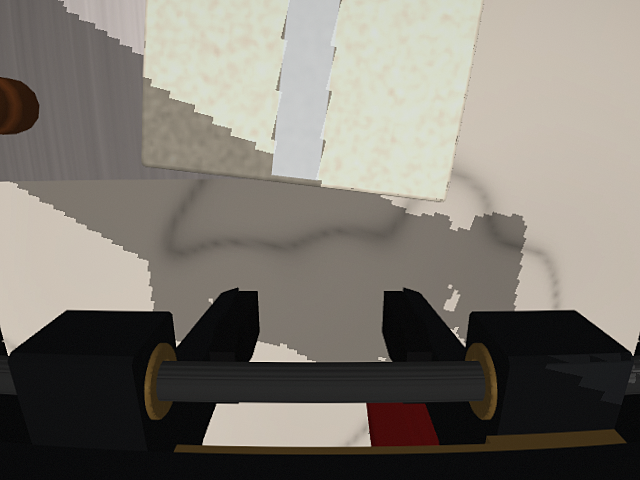

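The wrist view shows the carton's rear edge from (145,165) to (443,200), about 6.7° askew, with the fingertips 50 mm behind it. I push slowly to square it.

Request:
{"op": "apply_moves", "data": {"increments": [{"tx": 0.03,"ty": 0,"tz": 0.01,"roll": 0},{"tx": 0.07,"ty": 0,"tz": 0.02,"roll": 0},{"tx": 0.1,"ty": 0,"tz": 0.025,"roll": 0},{"tx": 0.12,"ty": 0,"tz": 0.025,"roll": 0},{"tx": 0.13,"ty": 0,"tz": 0.025,"roll": 0},{"tx": 0.14,"ty": 0,"tz": 0.025,"roll": 0},{"tx": 0.15,"ty": 0,"tz": 0.025,"roll": 0},{"tx": 0.16,"ty": 0,"tz": 0.025,"roll": 0},{"tx": 0.17,"ty": 0,"tz": 0.025,"roll": 0},{"tx": 0.18,"ty": 0,"tz": 0.025,"roll": 0},{"tx": 0.19,"ty": 0,"tz": 0.025,"roll": 0},{"tx": 0.2,"ty": 0,"tz": 0.025,"roll": 0},{"tx": 0.21,"ty": 0,"tz": 0.025,"roll": 0},{"tx": 0.22,"ty": 0,"tz": 0.025,"roll": 0},{"tx": 0.22,"ty": 0,"tz": 0.025,"roll": 0},{"tx": 0.22,"ty": 0,"tz": 0.025,"roll": 0}]}}

```text
time_s: 3.53
eef_pos: [0.5988, -0.1863, 0.0324]
eef_rot: [-1.907, -2.495, 0.0]
ft_force: [0.5, -0.5, 0.0]
opening: 0.0505
grip_force: 0.0
```

```bash
cat > w.py <<'E'
import sys,cv2
from rig import r, optics
from h import *
T=np.array([.53774784,.01405338,1.83631028])
def totray(p):
    C,S=np.cos(T[2]),np.sin(T[2]);d=np.asarray(p)[:2]-T[:2];return 1e3*np.array([C*d[0]+S*d[1],-S*d[0]+C*d[1]])
def look(n):
    o=r.get_obs();c=optics.camera('wrist');cv2.imwrite(f'pics/{n}.png',c['pixels'][:,:,::-1])
    rot=R.from_rotvec(o['eef_rot']).as_matrix()
    x=rot[:,0];print('t',o['time_s'],'tcp tray',totray(o['eef_pos']),'z',o['eef_pos'][2],'yaw rel',np.degrees(np.arctan2(x[1],x[0])-T[2]),'F',np.round(o['ft_force'],1))
    return o,c,rot
def ray(o,c,rot,uv,z):
    M=c['tool_from_camera'];q=cv2.undistortPoints(np.array([[uv]],float),c['camera_matrix'],c['distortion'])[0,0]
    d=rot@M[:3,:3]@np.r_[q,1];p=rot@M[:3,3]+o['eef_pos'];return p+d*(z-p[2])/d[2]
E
python3 - <<'E'
from w import *
o,c,rot=look('wrist2')
s=optics.camera('side')['pixels'][:,:,::-1];cv2.imwrite('pics/side2.png',s)
w=c['pixels'][:,:,::-1]
cv2.imwrite('pics/c2.png',np.hstack([cv2.resize(w,(400,300)),cv2.resize(s[170:320,200:400],(400,300))]))
E
```

```text
t 3.5333 tcp tray [-209.37301595   -6.28521104] z 0.03237723879714162 yaw rel 0.002090144695678381 F [ 0.5 -0.5  0. ]
```

View pics/wrist2.png

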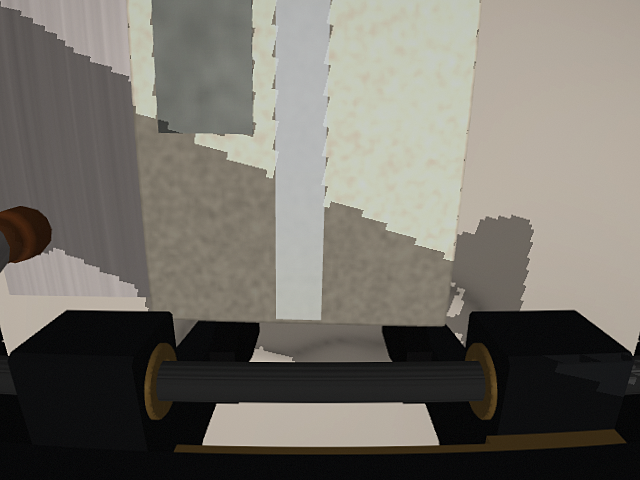

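The carton's rear edge now lies almost along the fingers, from (150,320) to (450,325). Now the numbers.

Run:
```python
from w import *
o,c,rot=look('wrist2b')
for uv in [(150,321),(448,325),(130,30),(478,30),(467,170)]: print(uv,totray(ray(o,c,rot,uv,.066)))
```

```text
t 3.6333 tcp tray [-209.48983661   -6.0949392 ] z 0.032251198131172554 yaw rel -0.008673710368180076 F [-0.2 -0.1 -0.8]
(150, 321) [-196.16536712   47.32185618]
(448, 325) [-197.36258141  -46.49342529]
(130, 30) [-112.30263383   43.57264068]
(478, 30) [-112.62820386  -47.50415039]
(467, 170) [-149.17253183  -47.53751613]
```

The carton is centred at about y≈0 with yaw ≈ -1°. I push 50 mm, so the front just enters, then check against the rails.

Request:
{"op": "apply_moves", "data": {"increments": [{"tx": 0.01,"ty": 0,"tz": 0,"roll": 0},{"tx": 0.02,"ty": 0,"tz": 0,"roll": 0},{"tx": 0.03,"ty": 0,"tz": 0,"roll": 0},{"tx": 0.04,"ty": 0,"tz": 0,"roll": 0},{"tx": 0.05,"ty": 0,"tz": 0,"roll": 0},{"tx": 0.06,"ty": 0,"tz": 0,"roll": 0},{"tx": 0.07,"ty": 0,"tz": 0,"roll": 0},{"tx": 0.08,"ty": 0,"tz": 0,"roll": 0},{"tx": 0.09,"ty": 0,"tz": 0,"roll": 0},{"tx": 0.1,"ty": 0,"tz": 0,"roll": 0},{"tx": 0.11,"ty": 0,"tz": 0,"roll": 0},{"tx": 0.12,"ty": 0,"tz": 0,"roll": 0},{"tx": 0.13,"ty": 0,"tz": 0,"roll": 0},{"tx": 0.14,"ty": 0,"tz": 0,"roll": 0},{"tx": 0.15,"ty": 0,"tz": 0,"roll": 0},{"tx": 0.16,"ty": 0,"tz": 0,"roll": 0},{"tx": 0.17,"ty": 0,"tz": 0,"roll": 0},{"tx": 0.18,"ty": 0,"tz": 0,"roll": 0},{"tx": 0.19,"ty": 0,"tz": 0,"roll": 0},{"tx": 0.2,"ty": 0,"tz": 0,"roll": 0}]}}

```text
time_s: 5.35
eef_pos: [0.5859, -0.1384, 0.0325]
eef_rot: [-1.908, -2.495, 0.0]
ft_force: [0.2, -1.0, -1.2]
opening: 0.05
grip_force: 0.8
```

Run:
```python
from w import *
o,c,rot=look('wrist3')
```

```text
t 5.35 tcp tray [-159.74702307   -6.46072731] z 0.03245234433233395 yaw rel -0.026162600508685296 F [ 0.2 -1.  -1.2]
```

View pics/wrist3.png

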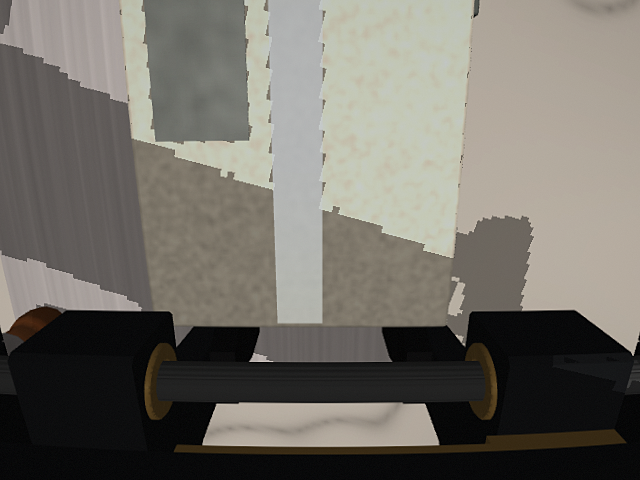

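The rear edge lies flush on the fingers ((152,324)-(450,326)), and the end of the outer rail is just visible at (476,8). I'll check with the fixed cameras.

Run:
```python
from w import *
o,c,rot=look('wrist3b')
for uv in [(152,325),(450,327),(122,20),(472,20),(461,170)]: print(uv,totray(ray(o,c,rot,uv,.066)))
print('rail',totray(ray(o,c,rot,(480,5),.026)))
s=optics.camera('side')['pixels'][:,:,::-1];cv2.imwrite('pics/side3.png',s)
k=optics.camera('scene')['pixels'][:,:,::-1];cv2.imwrite('pics/scene3.png',k)
f=lambda a:cv2.resize(a,(400,600),interpolation=2)
cv2.imwrite('pics/c3.png',np.hstack([f(s[200:350,260:360]),f(k[170:320,250:350])]))
```

```text
t 5.4 tcp tray [-159.10409162   -6.53276327] z 0.0324498751152711 yaw rel 0.01140504354870962 F [-0.1 -1.1  0.3]
(152, 325) [-147.26801908   46.52374983]
(450, 327) [-147.78350311  -47.69533019]
(122, 20) [-59.31834766  45.2180253 ]
(472, 20) [-59.76763245 -46.1779145 ]
(461, 170) [-98.80027199 -46.28486427]
rail [-44.75660668 -62.87784351]
```

View pics/c3.png

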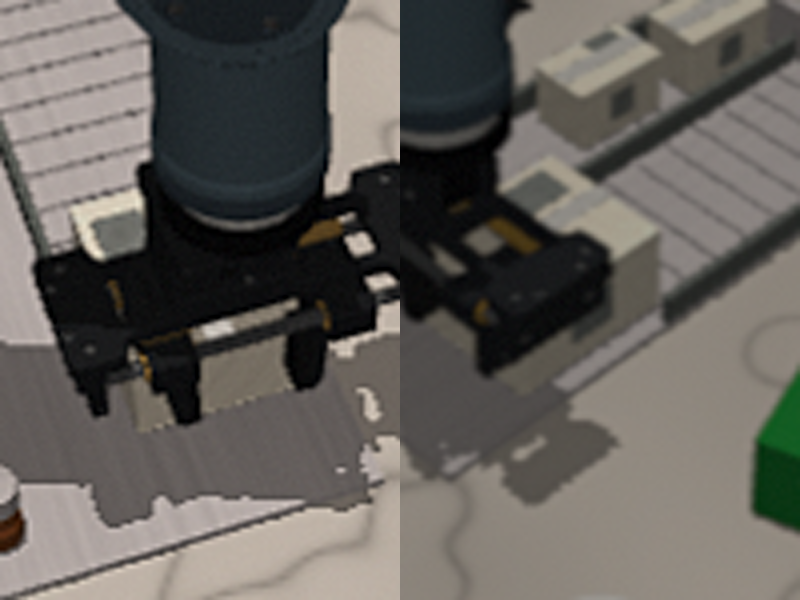

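In the wrist view the outer rail measures -62.9 mm (nominal -63) and the carton's sides are at about ±47 with yaw ≈ 0. That leaves about 10 mm each side, so I push on 100 mm.

Request:
{"op": "apply_moves", "data": {"increments": [{"tx": 0.01,"ty": 0,"tz": 0,"roll": 0},{"tx": 0.03,"ty": 0,"tz": 0,"roll": 0},{"tx": 0.05,"ty": 0,"tz": 0,"roll": 0},{"tx": 0.07,"ty": 0,"tz": 0,"roll": 0},{"tx": 0.09,"ty": 0,"tz": 0,"roll": 0},{"tx": 0.11,"ty": 0,"tz": 0,"roll": 0},{"tx": 0.13,"ty": 0,"tz": 0,"roll": 0},{"tx": 0.15,"ty": 0,"tz": 0,"roll": 0},{"tx": 0.17,"ty": 0,"tz": 0,"roll": 0},{"tx": 0.19,"ty": 0,"tz": 0,"roll": 0},{"tx": 0.21,"ty": 0,"tz": 0,"roll": 0},{"tx": 0.23,"ty": 0,"tz": 0,"roll": 0},{"tx": 0.25,"ty": 0,"tz": 0,"roll": 0},{"tx": 0.27,"ty": 0,"tz": 0,"roll": 0},{"tx": 0.29,"ty": 0,"tz": 0,"roll": 0},{"tx": 0.31,"ty": 0,"tz": 0,"roll": 0},{"tx": 0.33,"ty": 0,"tz": 0,"roll": 0},{"tx": 0.35,"ty": 0,"tz": 0,"roll": 0},{"tx": 0.37,"ty": 0,"tz": 0,"roll": 0},{"tx": 0.38,"ty": 0,"tz": 0,"roll": 0}]}}

```text
time_s: 7.22
eef_pos: [0.5609, -0.046, 0.0325]
eef_rot: [-1.907, -2.496, -0.0]
ft_force: [0.3, -2.7, 1.4]
opening: 0.05
grip_force: 1.6
```

Run:
```python
from w import *
o,c,rot=look('wrist4')
```

```text
t 7.2167 tcp tray [-64.06991501  -6.59156299] z 0.03245820037363355 yaw rel 0.013401386430447025 F [ 0.3 -2.7  1.4]
```

View pics/wrist4.png

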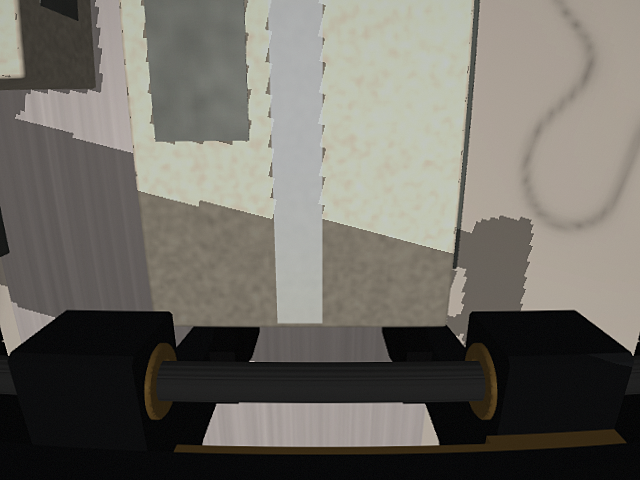

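The rail sliver runs from (480,3) to (459,267) beside the carton's right edge. The carton's pose against the fingers is unchanged.

Run:
```python
from w import *
o,c,rot=look('wrist4b')
for uv in [(152,325),(450,327),(122,20),(472,20),(461,170)]: print(uv,totray(ray(o,c,rot,uv,.066)))
for uv in [(480,5),(459,264)]:print('rail',totray(ray(o,c,rot,uv,.026)))
```

```text
t 7.2667 tcp tray [-63.64049823  -6.62264879] z 0.03244663135549995 yaw rel 0.038627745127375164 F [ 0.8 -0.3  0.5]
(152, 325) [-51.83555071  46.43965914]
(450, 327) [-52.30915149 -47.77851484]
(122, 20) [36.11672349 45.18484052]
(472, 20) [ 35.71212288 -46.22607994]
(461, 170) [ -3.32694116 -46.34855131]
rail [ 50.74182368 -62.92314773]
rail [-45.32394293 -63.38810158]
```

Request:
{"op": "apply_moves", "data": {"increments": [{"tx": 0.01,"ty": 0,"tz": 0,"roll": 0},{"tx": 0.03,"ty": 0,"tz": 0,"roll": 0},{"tx": 0.055,"ty": 0,"tz": 0,"roll": 0},{"tx": 0.08,"ty": 0,"tz": 0,"roll": 0},{"tx": 0.105,"ty": 0,"tz": 0,"roll": 0},{"tx": 0.13,"ty": 0,"tz": 0,"roll": 0},{"tx": 0.155,"ty": 0,"tz": 0,"roll": 0},{"tx": 0.18,"ty": 0,"tz": 0,"roll": 0},{"tx": 0.205,"ty": 0,"tz": 0,"roll": 0},{"tx": 0.23,"ty": 0,"tz": 0,"roll": 0},{"tx": 0.255,"ty": 0,"tz": 0,"roll": 0},{"tx": 0.28,"ty": 0,"tz": 0,"roll": 0},{"tx": 0.305,"ty": 0,"tz": 0,"roll": 0},{"tx": 0.33,"ty": 0,"tz": 0,"roll": 0},{"tx": 0.355,"ty": 0,"tz": 0,"roll": 0},{"tx": 0.38,"ty": 0,"tz": 0,"roll": 0},{"tx": 0.405,"ty": 0,"tz": 0,"roll": 0},{"tx": 0.43,"ty": 0,"tz": 0,"roll": 0},{"tx": 0.45,"ty": 0,"tz": 0,"roll": 0},{"tx": 0.46,"ty": 0,"tz": 0,"roll": 0}]}}

```text
time_s: 8.98
eef_pos: [0.5308, 0.0651, 0.0325]
eef_rot: [-1.907, -2.496, -0.0]
ft_force: [0.5, -1.2, -1.5]
opening: 0.0503
grip_force: 0.8
```

Request:
{"op": "apply_moves", "data": {"increments": [{"tx": 0.005,"ty": 0,"tz": 0,"roll": 0},{"tx": 0.01,"ty": 0,"tz": 0,"roll": 0},{"tx": 0.015,"ty": 0,"tz": 0,"roll": 0},{"tx": 0.02,"ty": 0,"tz": 0,"roll": 0},{"tx": 0.025,"ty": 0,"tz": 0,"roll": 0},{"tx": 0.03,"ty": 0,"tz": 0,"roll": 0},{"tx": 0.035,"ty": 0,"tz": 0,"roll": 0},{"tx": 0.04,"ty": 0,"tz": 0,"roll": 0},{"tx": 0.045,"ty": 0,"tz": 0,"roll": 0},{"tx": 0.05,"ty": 0,"tz": 0,"roll": 0},{"tx": 0.055,"ty": 0,"tz": 0,"roll": 0},{"tx": 0.06,"ty": 0,"tz": 0,"roll": 0}]}}

```text
time_s: 9.98
eef_pos: [0.5271, 0.0786, 0.0325]
eef_rot: [1.909, 2.495, 0.0]
ft_force: [1.4, -1.7, -0.9]
opening: 0.0501
grip_force: 0.9
```

Run:
```python
from w import *
o,c,rot=look('wrist5')
```

```text
t 9.9833 tcp tray [65.07173734 -6.625264  ] z 0.03248392749215278 yaw rel -0.033599614847368564 F [ 1.4 -1.7 -0.9]
```

Request:
{"op": "apply_moves", "data": {"increments": [{"tx": 0.005,"ty": 0,"tz": 0,"roll": 0},{"tx": 0.01,"ty": 0,"tz": 0,"roll": 0},{"tx": 0.015,"ty": 0,"tz": 0,"roll": 0},{"tx": 0.02,"ty": 0,"tz": 0,"roll": 0},{"tx": 0.024,"ty": 0,"tz": 0,"roll": 0},{"tx": 0.028,"ty": 0,"tz": 0,"roll": 0},{"tx": 0.032,"ty": 0,"tz": 0,"roll": 0},{"tx": 0.036,"ty": 0,"tz": 0,"roll": 0}]}}

```text
time_s: 10.7
eef_pos: [0.5247, 0.0872, 0.0325]
eef_rot: [1.908, 2.495, -0.0]
ft_force: [-0.1, -2.2, -0.5]
opening: 0.0499
grip_force: 0.9
```

Request:
{"op": "apply_moves", "data": {"increments": [{"tx": 0.002,"ty": 0,"tz": 0,"roll": 0},{"tx": 0.004,"ty": 0,"tz": 0,"roll": 0},{"tx": 0.006,"ty": 0,"tz": 0,"roll": 0},{"tx": 0.008,"ty": 0,"tz": 0,"roll": 0}]}}

```text
time_s: 11.03
eef_pos: [0.5242, 0.0891, 0.0325]
eef_rot: [1.909, 2.495, -0.0]
ft_force: [0.3, -1.9, -0.8]
opening: 0.0503
grip_force: 0.9
```

Request:
{"op": "apply_moves", "data": {"increments": [{"tx": 0.002,"ty": 0,"tz": 0,"roll": 0},{"tx": 0.004,"ty": 0,"tz": 0,"roll": 0},{"tx": 0.006,"ty": 0,"tz": 0,"roll": 0},{"tx": 0.008,"ty": 0,"tz": 0,"roll": 0}]}}

```text
time_s: 11.37
eef_pos: [0.524, 0.0892, 0.0325]
eef_rot: [1.909, 2.493, -0.002]
ft_force: [1.1, -8.2, -0.9]
opening: 0.0501
grip_force: 4.0
```

Request:
{"op": "apply_moves", "data": {"increments": [{"tx": 0.002,"ty": 0,"tz": 0,"roll": 0},{"tx": 0.004,"ty": 0,"tz": 0,"roll": 0},{"tx": 0.004,"ty": 0,"tz": 0,"roll": 0}]}}

```text
time_s: 11.62
eef_pos: [0.5239, 0.0891, 0.0325]
eef_rot: [1.91, 2.492, -0.003]
ft_force: [1.4, -9.3, -0.2]
opening: 0.0504
grip_force: 4.6
```

The TCP has stopped and the force has risen to 9 N, so the carton is against the stop. I back away, lift and look.

Request:
{"op": "apply_moves", "data": {"increments": [{"tx": -0.02,"ty": 0,"tz": 0,"roll": 0},{"tx": -0.05,"ty": 0,"tz": 0,"roll": 0},{"tx": -0.1,"ty": 0,"tz": 0,"roll": 0},{"tx": -0.15,"ty": 0,"tz": 0,"roll": 0},{"tx": -0.2,"ty": 0,"tz": 0,"roll": 0},{"tx": -0.3,"ty": 0,"tz": -0.1,"roll": 0},{"tx": -0.4,"ty": 0,"tz": -0.2,"roll": 0},{"tx": -0.5,"ty": 0,"tz": -0.3,"roll": 0},{"tx": -0.6,"ty": 0,"tz": -0.4,"roll": 0},{"tx": -0.7,"ty": 0,"tz": -0.5,"roll": 0},{"tx": -0.8,"ty": 0,"tz": -0.6,"roll": 0},{"tx": -0.9,"ty": 0,"tz": -0.7,"roll": 0},{"tx": -1,"ty": 0,"tz": -0.7,"roll": 0},{"tx": -1,"ty": 0,"tz": -0.7,"roll": 0},{"tx": -1,"ty": 0,"tz": -0.7,"roll": 0}]}}

```text
time_s: 12.87
eef_pos: [0.5884, -0.1521, 0.2075]
eef_rot: [1.913, 2.491, -0.001]
ft_force: [-0.8, 0.8, 0.9]
opening: 0.0498
grip_force: 0.0
```

Run:
```python
from w import *
look('wrist6')
s=optics.camera('side')['pixels'][:,:,::-1];cv2.imwrite('pics/side6.png',s)
k=optics.camera('scene')['pixels'][:,:,::-1]
f=lambda a:cv2.resize(a,(400,600),interpolation=2)
cv2.imwrite('pics/c6.png',np.hstack([f(s[165:315,235:335]),f(k[140:290,290:390])]))
```

```text
t 12.8667 tcp tray [-173.66643918   -5.29903264] z 0.20751481959071172 yaw rel -0.2615703867944388 F [-0.8  0.8  0.9]
```

View pics/c6.png

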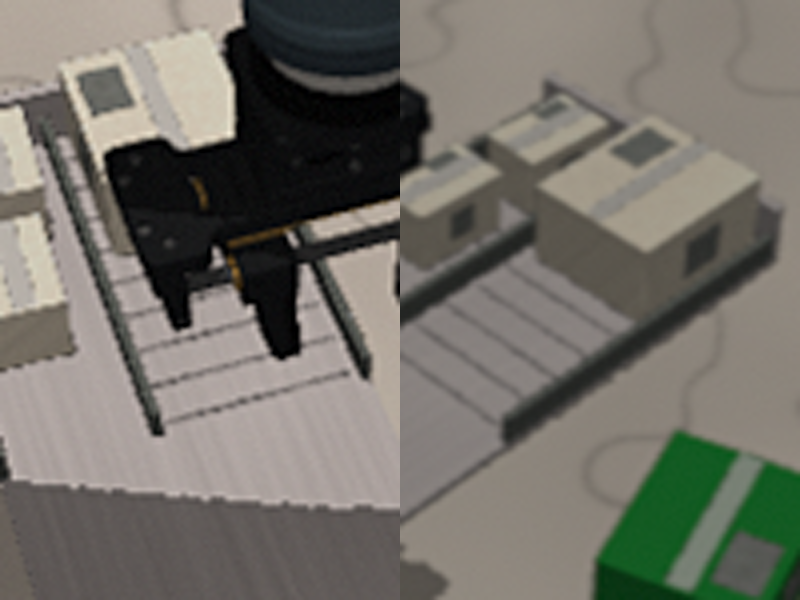

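The carton stands flat at the stop, between the rails. Scene crop corners are (655,117), (760,182), (645,250) and (537,185). I compare them with the home pose.

Run:
```python
from w import *
sc=lambda p:(np.array(p)+.5)/4-.5
A=[(SC,(55,47,66),sc((255,117))+[290,140]),(SC,(55,-47,66),sc((360,182))+[290,140]),(SC,(-55,-47,66),sc((245,250))+[290,140]),(SC,(-55,47,66),sc((137,185))+[290,140]),(SI,(55,47,66),sc((58,68))+[235,165]),(SI,(55,-47,66),sc((208,30))+[235,165])]
f=lambda q:np.concatenate([proj(c,pose([np.array(k)/1e3],*q))[0]-u for c,k,u in A])
s=least_squares(f,[.5,.15,1.83],loss='soft_l1');print(np.abs(s.fun).max(),totray(s.x),np.degrees(s.x[2]-T[2]),np.round(f(s.x),1))
```

```text
1.7773137792724754 [140.29183668  -0.22076324] -0.5158777182725394 [-0.9 -0.4  0.2 -1.  -0.3  1.  -0.7  0.2  0.2 -1.8  0.5 -1.1]
```

```bash
python3 -c "
from rig import r
print(r.job_done())"
```

```text
the job is handed in; nothing more can be done
None
```

The carton is home against the end stop: the push stopped at about 9 N, and the cameras put it at x ≈ 140 mm (142 is home, about 2 mm camera error), centred and within 0.5° of square. The arm backed clear, no rail contact was seen, and I handed the job in at about 13 s; no verdict came back.

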